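Fit the burnishing wheel to the bayonet spindle of the edge burnisher

ROBOT

A 7-joint arm with a two-finger parallel gripper is mounted at the origin on the work surface; the furniture and walls round the work are solid. World frame = base frame: x ahead of the robot, y to its left, z up, the work surface at z = 0. Lengths are in mm, angles in rad, forces in N, time in s.
With the tool pointing down it reaches from about 400 to 850 mm from the base axis. Payload 10.4 kg.
Tool frame: the origin (TCP) lies on the centre line of the jaws, within the pads' length; the fingertips stand 25 mm ahead of it and the grasp point (between the pads) lies 6 mm ahead of it; z points along the fingers, y is the direction in which the jaws open and shut (so a half turn about z gives the same grasp; the last joint's range is limited). The gripper opens to 85 mm and grips with 20 to 120 N. Pads are 22 mm wide; open, the fingers measure 114 mm over their backs; the gripper's body (76 mm by 85 mm) begins 54 mm behind the grasp point. The pads swing forward as they close: fully open they stand 13 mm farther back than shut.
Start: joints at [1.105, 0.332, -0.065, 1.46, 0.022, 1.35, -0.088], TCP at [267.818, -564.735, 219.438] pointing down, gripper open.
Joint ranges: [-2.6, 2.6], [-0.5, 2.12], [-1.47, 1.34], [0.16, 2.42], [-1.27, 4.41], [0.06, 2.06], [-2.6, 2.6]. Speed limits (rad/s): [2.22, 2.22, 2.79, 2.79, 3.14, 3.14, 3.14].

INTERFACE

Orientations are given as [roll, pitch, yaw] about the fixed x, y, z axes, in that order (R = Rz(yaw) Ry(pitch) Rx(roll)).
In Python, from cell import env gives the robot as it stands.
- The arm moves only by the tool step_arm, never from a script. Its argument "deltas" is a list that holds one entry, the list of rows, each a list of 5 numbers: the shift along the tool's x, y, z in m, then the turn about the tool's z in degrees, then the opening, from 0 (shut) to 1 (fully open). A call has 1 to 12 rows; each row shifts and turns the commanded pose from where the row before left it, along the tool's axes as they then stand; what a row does not reach is not made up. A row lasts 1/12 s, in which the tool goes at most 41.7 mm and 7.16 degrees, less where a joint would pass 70% of its speed; a pose out of reach is approached as far as the arm can. A call with a gripper value outside its range is refused whole. The fingers move at their own pace and stop on an object; the grip force is fixed at half the most. Time passes only in rows, so rows that do not move let the fingers close. It gives the time, the measured TCP pose, the force and the opening at its end, in the units of the state.
- env.read_state(): the state, without advancing time (a new reading comes with each control period).
- env.camera(name): name is "scene" or "side" or "wrist"; returns (picture, depth): 400x640x3 uint8, red, green, blue; 400x640 float32, mm along the optical axis (not along the pixel's ray), 0 where there is no reading.
- env.camera_model(name): a dict with "fx", "fy", "cx", "cy" (pixels), "rvec" (rotation vector, rad) and "tvec" (3), from world to camera coordinates, as OpenCV has them. Camera axes: x right, y down, z forward; pixel columns grow to the right and rows downward; lengths in mm; the calibration is good to about 2 mm. A picture is of the moment at which its call begins: read the wrist's pose just before it. camera_model takes no time and is no camera call; for the wrist camera it gives the pose at the moment of the call.
- env.finish_job(): hands the job in, once; it reports no verdict.
The state is a dict: "t": time; "joint_positions": joint angles; "joint_velocities": joint speeds; "tau": joint torques, N m; "tcp_pos": TCP position; "ee_rot": TCP orientation; "wrist_force": force on the tool from outside, world axes, zero at the start; "wrist_torque": the same for the moment, N m; "finger_gap": finger opening in mm.
Only numpy, scipy, OpenCV 4.12 (cv2) and the standard library are available. Lean on these libraries where they do the work, as an engineer would, in place of code of your own. Each camera call takes 0.05 s, during which the arm holds its last target.

TASK

Fit the grooved wooden burnishing wheel on the edge burnisher: set it over the three headed studs, turning it until they come through its keyholes, press it down against the spring, turn it clockwise (seen from above) to the stop and let it spring up, so that it stays locked under the stud heads when you let go. Touch down slowly and feel your way with a light hand: the wheel must never be driven against the machine with more than 60 N. Leave the felt wheel where it lies.

Things in the scene. Friction and masses are not known exactly. Their poses are not given: they have to be found in the camera images.
- wheel_knob (a point): Centre of the burnishing wheel's knob, on its axis, 38 mm above its underside; z up. The knob is a black bar 34 mm (x) by 24 mm (y, between its flat faces: fingers close along y), from 18 to 58 mm above the underside, with a small screw 3 mm higher. Wheel: dark wooden rim with two grooves round it, 104 mm across (86 inside), 18 mm high, about 0.3 kg, lying flat on the table.
- burnishing_wheel: The same wheel; origin: centre of its underside (the rim's lower face). Knob and rim are joined by a 5 mm steel plate whose underside lies 3 mm above the rim's, with three keyholes on a 32 mm radius: entry holes 17.5 mm wide, centred 0, 120 and 240 deg from the wheel's x axis.
- keyhole (a point): Centre of the entry hole on the wheel's x axis, at the plate's underside. From each entry an 8.5 mm slot runs on counter-clockwise (from above); a stud's neck stops in it about 39 deg from the entry's centre. Beside the slot, 16.5 to 23 deg from that centre, stand ridges 2.5 mm high: a stud head passes over them only with the wheel pressed down, and then sits in the pocket behind them.
- burnisher: Edge burnisher, fixed: grey upright motor on a 136 mm square foot, switch box at its -x side. Origin: centre of its underside, on the vertical spindle axis; z up. On top a steel drive plate 82 mm across with three headed studs at 120 deg on a 32 mm radius. The angle of the studs differs every time and is not reported: see it, or find it by feel. The spindle is stiff: it turns only above about 0.5 Nm.
- drive_plate (a point): Centre of the drive plate's upper face, 105 mm above the burnisher's origin. Stud necks are 6 mm thick; heads 14 mm wide, undersides 10.5 mm and tops (bevelled 1.5 mm) 14.5 mm above the plate. A sprung pad, 31 mm wide, stands 13 mm above the plate's middle, yields 1 mm per 1.1 N and bears on the underside of the wheel's plate. The plate fits inside the wheel's rim.
- pad_seat (a point): Point on the spindle axis 5.5 mm above the drive plate: where the centre of the underside of the wheel's steel plate comes when locked and let go. Its heights above the drive plate otherwise: 14.5 mm on top of the stud heads; about 10 mm with the heads in the entry holes, left to the spring; below 3 mm when pressed far enough to turn over the ridges (about 9 to 11 N of push); 0 when it bottoms.
- felt_knob (a point): Centre of the knob of the other wheel, a felt polishing wheel with a plain grey rim 96 mm across and 22 mm high, lying flat; the same knob and plate; 38 mm above its underside. Not to be moved.

How it is judged:
By the outcome, as a careful person would: the job done as asked, in the order asked, and still so for the second after the job is handed in, with the robot touching nothing.
It also fails if it takes over 64 s, if anything falls off the work surface, if the arm or the gripper's body presses on something with over 40 N, if the wrist force passes 120 N, or if a joint passes its speed limit or range.

## Working session

There is one attempt and no reset: what is moved stays moved. The work goes in short steps, Python scripts to look and compute and a tool call to move; the robot and the scene stay as the last step left them, time stands still between calls to the robot, and variables do not carry over. Pictures are saved under pics/ and viewed, and the job is handed in when it is done.

Besides the shell and the picture viewer there is one more tool, called after "Request:" in YAML: its name, and indented under it one key for each argument. step_arm: Moves the arm, as the interface text tells. Its arguments: {"type":"object","properties":{"deltas":{"type":"array","items":{"type":"array","items":{"type":"array","items":{"type":"number"}}}}},"required":["deltas"]}

```bash
mkdir -p pics; ls; cat > h.py <<'E'
import numpy as np,cv2
from cell import env
def save(name,fn):
    m=env.camera_model(name); p,d=env.camera(name)
    cv2.imwrite('pics/%s.png'%fn,p[:,:,::-1]); np.savez('pics/%s.npz'%fn,p=p,d=d,**{k:np.array(v) for k,v in m.items()})
    return p,d,m
def load(fn):
    z=np.load('pics/%s.npz'%fn); return z['p'],z['d'],z
def back(m,u,v,d):
    R=cv2.Rodrigues(np.array(m['rvec'],float))[0];t=np.array(m['tvec'],float).ravel()
    c=np.stack([(u-m['cx'])/m['fx']*d,(v-m['cy'])/m['fy']*d,d*np.ones_like(u*1.0)],-1)
    return (c-t)@R
def planez(m,u,v,z):
    R=cv2.Rodrigues(np.array(m['rvec'],float))[0];t=np.array(m['tvec'],float).ravel()
    o=-R.T@t; r=R.T@np.array([(u-m['cx'])/m['fx'],(v-m['cy'])/m['fy'],1.0])
    return o+r*(z-o[2])/r[2]
def crop(fn,u0,v0,u1,v1,out,s):
    im=cv2.imread('pics/%s.png'%fn)[v0:v1,u0:u1]
    cv2.imwrite('pics/%s.png'%out,cv2.resize(im,None,fx=s,fy=s,interpolation=cv2.INTER_CUBIC))
E
python3 - <<'E'
from h import *
for n in ['scene','side','wrist']: save(n,n+'0')
s=env.read_state(); print(s)
E
```

```text
pics
{'t': 0.15, 'joint_positions': array([ 1.10536458,  0.33271453, -0.06470587,  1.46071373,  0.02158843,
        1.34993139, -0.08848811]), 'joint_velocities': array([-9.59925174e-05, -1.57149461e-03, -4.75941783e-04, -2.51559943e-03,
       -8.86426598e-04,  3.88847771e-04, -4.19264182e-04]), 'tau': array([ 1.65410223e-03, -6.25828242e+01,  4.98249521e-02, -3.91853178e+01,
        1.63168920e-02,  7.45790487e-03,  6.89779949e-05]), 'tcp_pos': array([ 267.69302022, -564.44586091,  218.82288761]), 'ee_rot': array([-3.14052090e+00,  3.33011415e-05,  4.42862849e-01]), 'wrist_force': array([ 0.37100325,  0.36206439, -0.68840672]), 'wrist_torque': array([0.03669425, 0.00154051, 0.00627318]), 'finger_gap': 85.66046961430575}
```

View pics/scene0.png

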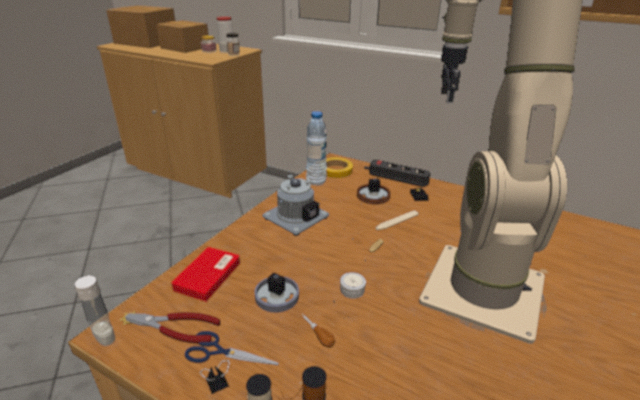

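View pics/side0.png

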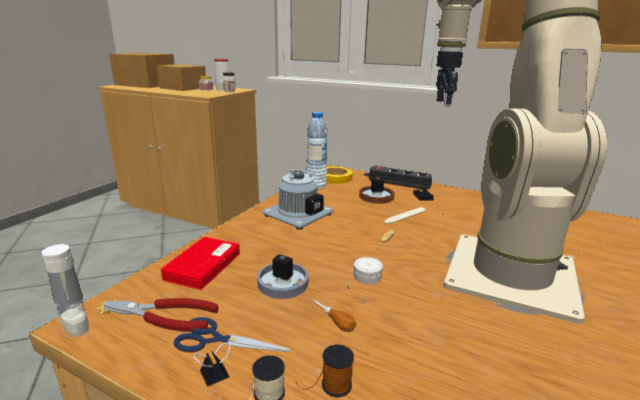

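View pics/wrist0.png

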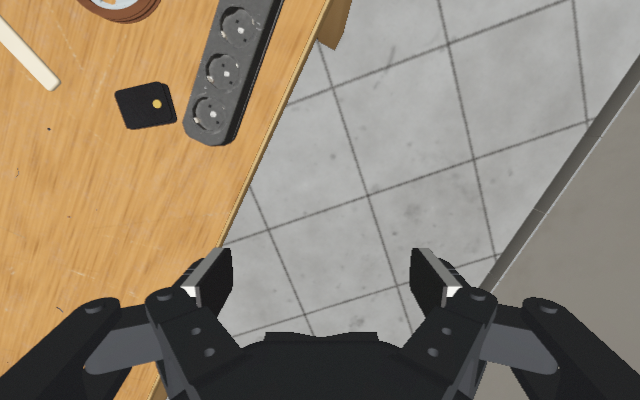

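```bash
python3 - <<'E'
from h import *
for fn,boxes in [('scene0',{'wheel':(352,172,396,206),'burn':(262,172,330,234)}),('side0',{'wheel':(354,172,400,208),'burn':(262,165,335,232)})]:
    p,d,m=load(fn)
    for k,(a,b,c,e) in boxes.items():
        u,v=np.meshgrid(np.arange(a,c),np.arange(b,e)); dd=d[b:e,a:c]
        P=back(m,u,v,dd)[dd>0]; 
        print(fn,k,'table z',np.percentile(P[:,2],[2,10,50,90,99]))
        lo,hi=(8,30) if k=='wheel' else (106,140)
        Q=P[(P[:,2]>lo)&(P[:,2]<hi)]
        print(len(Q),Q.mean(0),Q.min(0),Q.max(0))
        if k=='wheel':
            Q=P[(P[:,2]>35)&(P[:,2]<70)];print('knob',len(Q),Q.mean(0),Q.min(0),Q.max(0))
crop('side0',255,155,415,235,'c1',5)
E
```

```text
scene0 wheel table z [-1.05857149  0.15372162  6.63303428 30.26112771 59.64540674]
553 [ 374.60133203 -293.36323482   15.61559739] [ 322.13241991 -399.729978      8.01405965] [ 442.88365873 -214.16926981   29.95051277]
knob 121 [ 370.80607362 -260.8366798    50.5196455 ] [ 354.18586702 -284.229015     35.22785495] [ 392.10206393 -247.4017626    63.94127053]
scene0 burn table z [-753.71766175 -734.77505251   16.02630223   92.7289028   119.09567194]
265 [513.17393545 -40.36436902 112.11848824] [476.09756547 -85.32390677 106.00353612] [555.24581496  -4.99035462 122.09566489]
side0 wheel table z [-2.00099747 -1.20488124  6.99308019 35.21023143 57.22131526]
539 [ 382.30421094 -305.6285615    16.54010903] [ 325.9375403  -417.25896379    8.01386257] [ 471.17007203 -214.50117973   29.96050871]
knob 168 [ 375.64523496 -301.40259149   45.46400907] [ 346.96903325 -409.85643476   35.06505802] [ 424.7881986  -249.12063997   60.68468673]
side0 burn table z [-583.9983002  -431.31551565   14.80584881   88.37300349  117.2960376 ]
151 [517.92880428 -40.1330732  114.42230608] [486.08156554 -68.88827416 106.10130521] [554.85954852  -7.06060384 120.42516042]
```

View pics/c1.png

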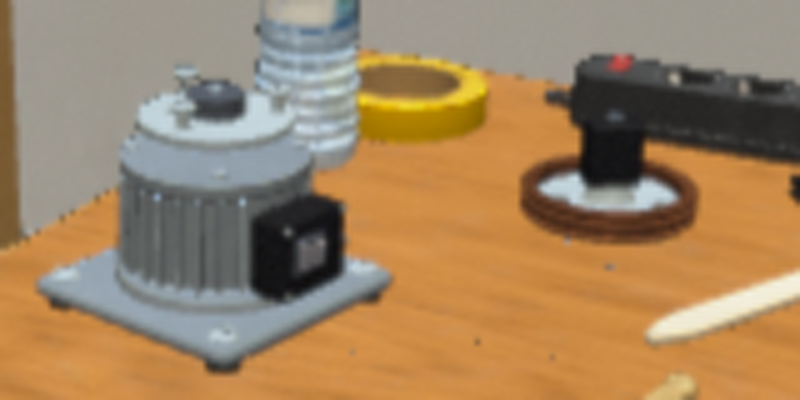

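```bash
python3 - <<'E'
from h import *
p,d,m=load('wrist0')
R=cv2.Rodrigues(m['rvec'])[0];t=m['tvec'].ravel()
print('cam',-R.T@t,'axes',R, m['fx'])
s=env.read_state();ps=s['tcp_pos'];y=s['ee_rot'][2]
X=np.array([np.cos(y),np.sin(y)]);Y=np.array([np.sin(y),-np.cos(y)])
c=(-R.T@t)
print('cam rel tool',(c[:2]-ps[:2])@X,(c[:2]-ps[:2])@Y,c[2]-ps[2])
for tgt in [(372,-265),(515,-40)]:
    D=np.array(tgt)-ps[:2];print(D@X,D@Y)
E
```

```text
cam [ 327.98358002 -536.36825162  372.28073461] axes [[ 4.27829003e-01 -9.03859607e-01 -3.93194113e-04]
 [-8.71999704e-01 -4.12862976e-01  2.62984180e-01]
 [-2.37863113e-01 -1.12169394e-01 -9.64800066e-01]] 295.42770712084103
cam rel tool 66.50628097519031 0.46726418754190485 153.45784700141496
222.56523592780772 -225.85943726822563
448.1885933588497 -367.8738752016424
```

Request:
step_arm:
  deltas:
    - [[0.02,-0.028,-0.005,0,1],[0.02,-0.028,-0.005,0,1],[0.02,-0.028,-0.005,0,1],[0.02,-0.028,-0.005,0,1],[0.02,-0.028,-0.005,0,1],[0.02,-0.028,-0.005,0,1],[0.02,-0.028,-0.005,0,1],[0.02,-0.028,-0.005,0,1],[0,0,0,0,1],[0,0,0,0,1],[0,0,0,0,1]]

```text
t: 1.07
tcp_pos: [316.1, -294.2, 259.4]
ee_rot: [3.141, 0.0, 0.443]
wrist_force: [-0.1, -0.3, -0.7]
finger_gap: 85.1
```

```bash
python3 - <<'E'
from h import *
save('wrist','w1')
p,d,m=load('side0')
for u,v in [(318,183),(337,178),(400,180)]: print(planez(m,u,v,0))
E
```

```text
[ 582.4043404 -292.8637466    0.       ]
[ 548.51463745 -368.0565199     0.        ]
[ 356.38457003 -452.51845089    0.        ]
```

View pics/w1.png

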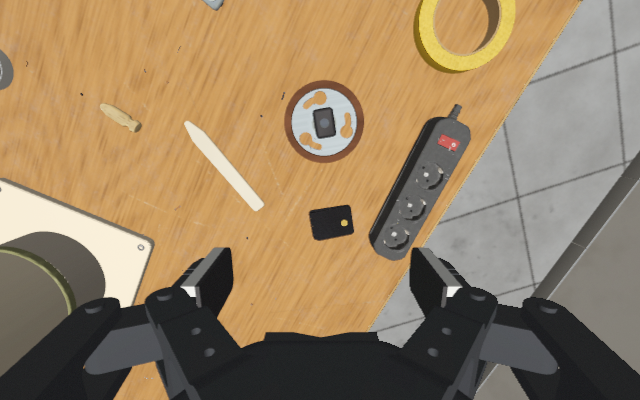

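```bash
python3 - <<'E'
from h import *
crop('w1',274,72,374,172,'c2',6)
p,d,m=load('w1')
# rim circle: brown mask
hsv=cv2.cvtColor(p,cv2.COLOR_RGB2HSV)
print(planez(m,324,122,18))
print('z top',d[122,324],back(m,np.array(324),np.array(122),d[122,324]))
E
```

```text
[ 378.12330216 -270.30391783   18.        ]
z top 340.22946 [ 377.93638154 -269.83411499   60.37031106]
```

View pics/c2.png

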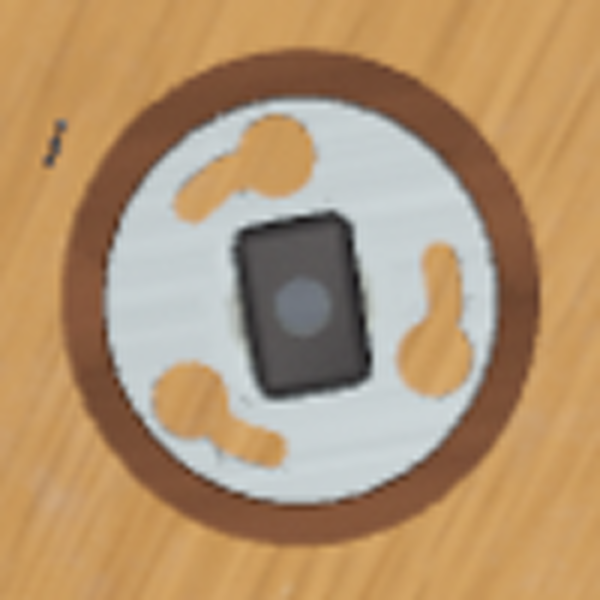

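```bash
cat >> h.py <<'E'
def toolframe():
    s=env.read_state();y=s['ee_rot'][2]
    return s,np.array([np.cos(y),np.sin(y)]),np.array([np.sin(y),-np.cos(y)])
E
python3 - <<'E'
from h import *
p,d,m=load('w1')
f=lambda a,b,z: planez(m,274+(a+.5)/6-.5,72+(b+.5)/6-.5,z)
H=[f(278,155,6),f(190,398,6),f(435,358,6)]
c=np.mean(H,0);print('c',c)
for i,h in enumerate(H):
    r=h-c;print(np.hypot(*r[:2]),np.degrees(np.arctan2(r[1],r[0]))-120*i)
print('screw',f(302,306,61),'rim',f(301,297,18),'disk', f(301,300,8))
s,X,Y=toolframe();print(s['tcp_pos'],s['ee_rot'])
k=(c[:2]+f(301,297,18)[:2])/2
print(k,(k-s['tcp_pos'][:2])@X,(k-s['tcp_pos'][:2])@Y)
E
```

```text
c [ 377.49977831 -270.39374241    6.        ]
31.87846688588485 34.47892915496797
31.986521691314117 34.25642655479041
32.03996336401319 -325.4651676730307
screw [ 377.30818066 -270.01902331   61.        ] rim [ 379.01477895 -269.52206548   18.        ] disk [ 378.50597242 -269.88726457    8.        ]
[ 315.90738773 -294.56781159  259.16833701] [-3.14139217e+00  2.54017581e-04  4.41551313e-01]
[ 378.25727863 -269.95790395] 66.88676056064521 4.395191876802028
```

Request:
step_arm:
  deltas:
    - [[0.028,-0.018,0,0,1],[0.028,-0.018,0,0,1],[0.028,-0.018,0,0,1],[0.028,-0.018,0,0,1],[0.028,-0.018,0,0,1],[0.028,-0.018,0,0,1],[0.028,-0.018,0,0,1],[0.028,-0.018,0,0,1],[0,0,0,0,1],[0,0,0,0,1],[0,0,0,0,1]]

```text
t: 2.03
tcp_pos: [456.9, -69.1, 258.9]
ee_rot: [-3.141, 0.001, 0.441]
wrist_force: [-0.4, -0.1, 0.4]
finger_gap: 85.3
```

```bash
python3 - <<'E'
from h import *
save('wrist','w2')
E
```

```text
(no output)
```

View pics/w2.png

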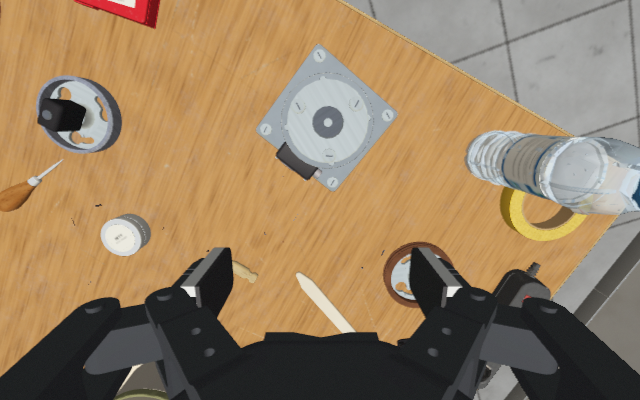

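```bash
python3 - <<'E'
from h import *
crop('w2',275,70,380,175,'c3',7)
E
```

```text
(no output)
```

View pics/c3.png

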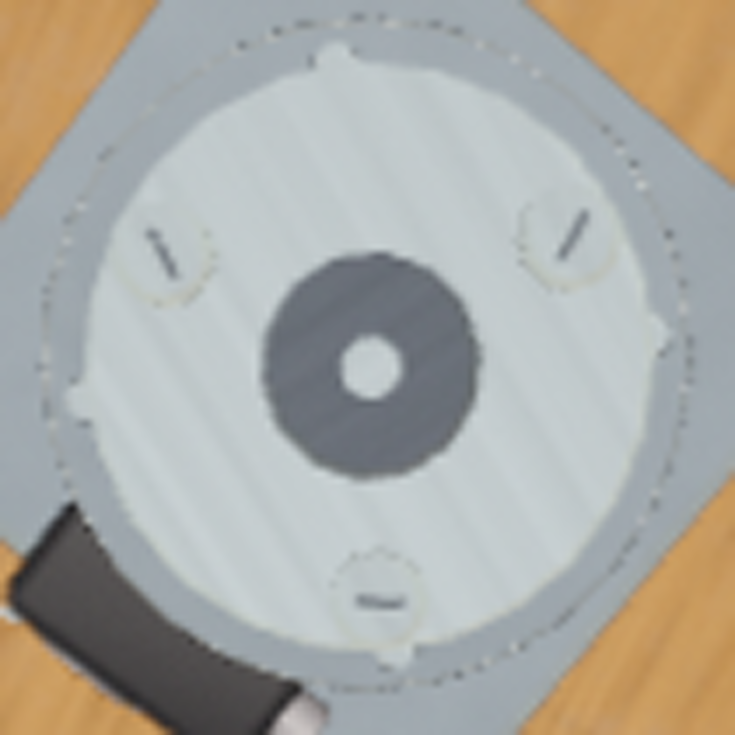

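```bash
python3 - <<'E'
from h import *
p,d,m=load('w2')
f=lambda a,b,z: planez(m,275+(a+.5)/7-.5,70+(b+.5)/7-.5,z)
H=[f(162,253,119.5),f(380,602,119.5),f(573,235,119.5)]
c=np.mean(H,0);print('c',c)
for i,h in enumerate(H):
    r=h-c;print(np.hypot(*r[:2]),(np.degrees(np.arctan2(r[1],r[0]))-120*i)%120)
print('pad',f(371,366,118),'plate',f(370,356,105))
print('left/right',f(85,360,105),f(655,360,105))
P=[back(m,np.array(u),np.array(v),d[v,u]) for u,v in [(320,125),(340,125),(325,92),(330,152)]];print(P)
s,X,Y=toolframe();print(s['tcp_pos'],s['ee_rot'])
k=np.array([377.8,-270.2])
print((k-s['tcp_pos'][:2])@X,(k-s['tcp_pos'][:2])@Y)
E
```

```text
c [519.89728245 -47.14248483 119.5       ]
31.98411375928987 87.64680860672858
31.958180903876027 87.69793460012397
31.946445733279987 87.63208200823243
pad [519.97928991 -47.04274126 118.        ] plate [521.27858759 -46.58317479 105.        ]
left/right [503.36673535  -9.87534987 105.        ] [538.19395818 -83.76819337 105.        ]
[array([514.21853952, -41.70493425, 116.90187347]), array([522.4743394 , -59.22793712, 116.6373357 ]), array([544.49110047, -32.84487566, 104.54963926]), array([495.20952066, -61.51464521, 119.34109346])]
[456.76434963 -69.34643975 258.95916263] [-3.14101061e+00  7.90687981e-04  4.40413090e-01]
-157.05574512400634 148.0236943935121
```

Request:
step_arm:
  deltas:
    - [[-0.0196,0.0185,0,0,0.6],[-0.0196,0.0185,0,0,0.6],[-0.0196,0.0185,0,0,0.6],[-0.0196,0.0185,0,0,0.6],[-0.0196,0.0185,0,0,0.6],[-0.0196,0.0185,0,0,0.6],[-0.0196,0.0185,0.02,0,0.6],[-0.0196,0.0185,0.03,0,0.6],[0,0,0.03,-4.6,0.6],[0,0,0.03,-4.6,0.6],[0,0,0.02,0,0.6],[0,0,0,0,0.6]]

```text
t: 3.08
tcp_pos: [375.4, -268.5, 125.4]
ee_rot: [-3.135, 0.002, 0.6]
wrist_force: [-0.9, 0.0, -0.1]
finger_gap: 51.1
```

```bash
python3 - <<'E'
from h import *
save('wrist','w3')
s,X,Y=toolframe();print(s['tcp_pos'],np.degrees(s['ee_rot'][2]),s['finger_gap'],s['joint_positions'])
k=np.array([377.8,-270.2])
print((k-s['tcp_pos'][:2])@X,(k-s['tcp_pos'][:2])@Y)
E
```

```text
[ 376.83620021 -268.9995614   128.00867079] 34.4060085761458 51.23426791761123 [ 0.86675629  0.07685259 -0.35641741  1.96870622  0.0296272   1.10478156
 -0.47241176]
0.1168750432852344 1.5350254343175251
```

View pics/w3.png

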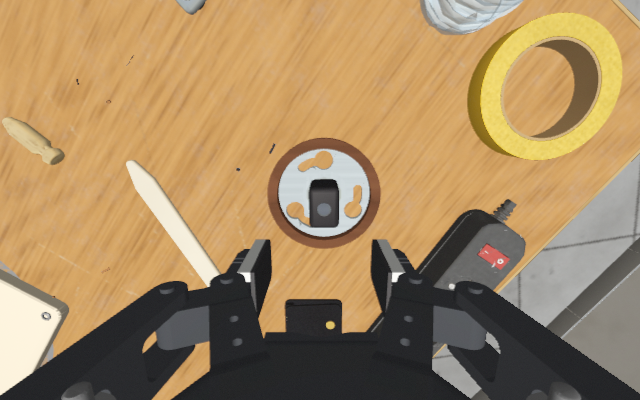

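Request:
step_arm:
  deltas:
    - [[0,0.001,0.025,0,0.6],[0,0,0.025,0,0.6],[0,0,0.02,0,0.6],[0,0,0.01,0,0.6],[0,0,0.002,0,0.6],[0,0,0,0,0.6],[0,0,0,0,0.6]]

```text
t: 3.72
tcp_pos: [380.3, -270.2, 49.0]
ee_rot: [3.139, -0.001, 0.603]
wrist_force: [0.7, -0.6, -0.1]
finger_gap: 51.6
```

Request:
step_arm:
  deltas:
    - [[0,0,0.002,0,0.6],[0,0,0,0,0.6],[0,0,0,0,0.6],[0,0,0,0,0.6]]

```text
t: 4.05
tcp_pos: [379.6, -269.6, 45.8]
ee_rot: [3.141, -0.0, 0.603]
wrist_force: [0.8, -0.4, -1.4]
finger_gap: 51.2
```

Request:
step_arm:
  deltas:
    - [[0,0,0,0,0],[0,0,0,0,0],[0,0,0,0,0],[0,0,0,0,0],[0,0,0,0,0],[0,0,0,0,0]]

```text
t: 4.55
tcp_pos: [380.3, -270.2, 46.2]
ee_rot: [3.139, -0.001, 0.603]
wrist_force: [0.5, -1.9, 6.4]
finger_gap: -0.2
```

```bash
python3 - <<'E'
from h import *
save('wrist','w4')
s,X,Y=toolframe();print(s['tcp_pos'],np.degrees(s['ee_rot']),s['finger_gap'],s['wrist_force'])
E
```

```text
[ 380.27662972 -270.17283432   46.21326392] [ 1.79867652e+02 -3.85901495e-02  3.45646236e+01] -0.24605338472510485 [ 1.36475031 -2.09128576  6.57317719]
```

View pics/w4.png

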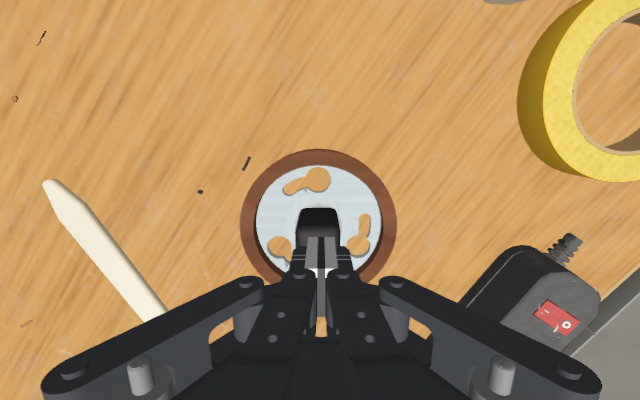

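```bash
python3 - <<'E'
from h import *
for fn,pts in [('w3',[(324,210,61),(324,193,18),(323,160,6),(294,210,6),(353,209,6)]),('w4',[(318,180,6),(278,247,6),(357,246,6)])]:
    p,d,m=load(fn)
    for u,v,z in pts: print(fn,planez(m,u,v,z), back(m,np.array(u),np.array(v),d[v,u]))
    R=cv2.Rodrigues(m['rvec'])[0];print('cam',-R.T@m['tvec'].ravel())
p,d,m=load('w4')
for v in range(205,300,5): print(v,back(m,np.array(320),np.array(v),d[v,320]).round(1),back(m,np.array(306),np.array(v),d[v,306]).round(1))
crop('w4',220,130,420,300,'c4',4)
E
```

```text
w3 [ 377.50946793 -270.24132822   61.        ] [ 377.23135955 -270.43962804   59.87408954]
w3 [ 380.17087681 -268.67592508   18.        ] [ 387.68338309 -263.27047852   56.31184129]
w3 [ 403.05867898 -251.88432735    6.        ] [ 402.28900544 -252.42932588   -1.43048231]
w3 [ 347.53915427 -256.04975952    6.        ] [ 345.16697947 -256.73433587   -1.72553246]
w3 [ 380.55881838 -302.39202132    6.        ] [ 379.36746652 -304.04705337   -0.40364128]
cam [ 431.32231449 -231.87111555  278.85911798]
w4 [ 403.51996637 -252.59551099    6.        ] [ 402.4330983  -253.29094813   -0.7056467 ]
w4 [ 347.67386401 -256.45898361    6.        ] [ 344.61943103 -257.29784367   -0.78462724]
w4 [ 379.97352581 -302.19658892    6.        ] [ 378.11531136 -304.55314001   -0.55313011]
cam [ 434.93668275 -232.49339207  199.83162114]
205 [ 390.9 -262.9    9.7] [ 385.  -255.5    7.3]
210 [ 392.2 -262.    26.8] [ 387.5 -254.8   27.3]
215 [ 392.  -262.1   36.2] [ 387.6 -255.3   36.8]
220 [ 392.1 -262.1   45.3] [ 387.8 -255.6   45.8]
225 [ 391.9 -262.1   53.1] [ 387.9 -256.    53.7]
230 [ 390.7 -263.    56.5] [ 386.5 -257.1   56.3]
235 [ 388.5 -264.5   56.7] [ 384.5 -258.5   57. ]
240 [ 389.4 -263.8   66.3] [ 382.5 -259.8   58. ]
245 [ 388.9 -264.2   70.8] [ 379.5 -261.7   56.2]
250 [ 389.3 -264.    77.4] [ 385.5 -258.9   77. ]
255 [ 389.5 -263.8   83.2] [ 385.9 -258.9   82.8]
260 [ 389.1 -264.    87.1] [ 386.4 -258.9   88.5]
265 [ 389.1 -264.    91.6] [ 386.4 -259.1   92.5]
270 [ 388.1 -264.8   93.3] [ 387.1 -258.9   98. ]
275 [ 387.2 -265.4   95.4] [ 387.5 -258.9  102.5]
280 [ 385.4 -266.6   95.3] [ 387.5 -259.1  105.8]
285 [ 382.9 -268.3   94. ] [ 387.6 -259.2  109.2]
290 [ 381.3 -269.4   94.6] [ 386.8 -259.9  110.6]
295 [ 379.6 -270.6   94.9] [ 387.3 -259.7  114.4]
```

View pics/c4.png

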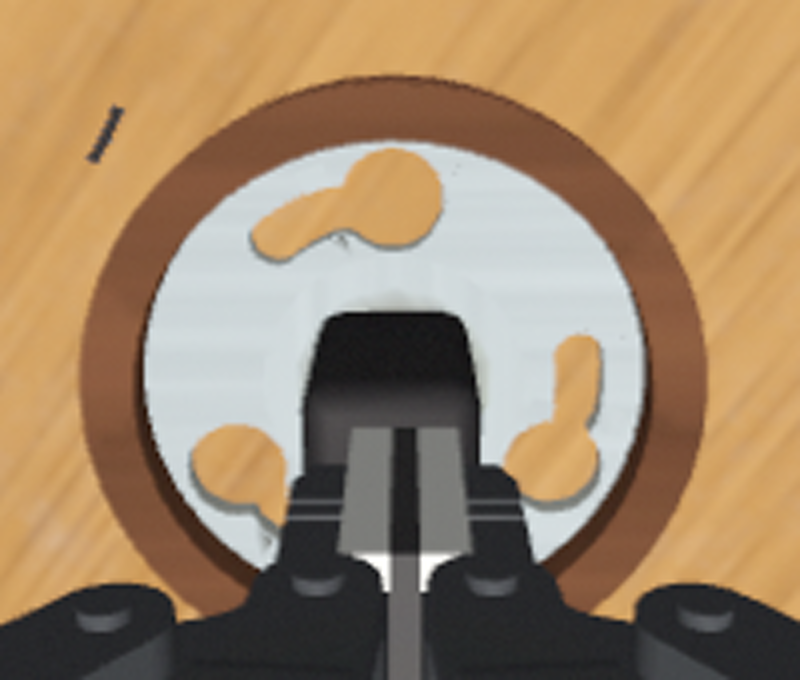

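```bash
python3 - <<'E'
from h import *
for fn,tz in [('wrist0',218.8),('w3',128),('w4',46.2)]:
    p,d,m=load(fn)
    R=cv2.Rodrigues(m['rvec'])[0];cam=-R.T@m['tvec'].ravel()
    U,V=np.meshgrid(np.arange(640),np.arange(400))
    P=back(m,U,V,d)
    # tool-frame coords
    y=.4429 if fn=='wrist0' else np.radians(34.5)
    X=np.array([np.cos(y),np.sin(y)]);Y=np.array([np.sin(y),-np.cos(y)])
    tcp=cam[:2]-66.5*X
    tx=(P[...,:2]-tcp)@X; ty=(P[...,:2]-tcp)@Y
    print(fn,'cam z-tcp',cam[2]-tz)
    for v in range(235,330,8):
        print(v,[(u,round(tx[v,u]),round(ty[v,u]),round(P[v,u,2]-tz)) for u in ((200,215,230) if fn=='wrist0' else (245,262,375) if fn=='w3' else (296,312,330))])
E
```

```text
wrist0 cam z-tcp 153.4807346128976
235 [(200, -81, -163, -220), (215, -80, -143, -219), (230, -378, -370, -971)]
243 [(200, -92, -164, -219), (215, -92, -144, -219), (230, -411, -372, -968)]
251 [(200, -103, -165, -218), (215, 11, -47, 33), (230, 8, -43, 25)]
259 [(200, 7, -54, 32), (215, 12, -44, 41), (230, 4, -43, 26)]
267 [(200, 12, -47, 48), (215, 10, -43, 44), (230, 1, -43, 27)]
275 [(200, 11, -45, 54), (215, 7, -43, 46), (230, -4, -43, 27)]
283 [(200, 11, -43, 59), (215, 4, -43, 47), (230, -6, -43, 30)]
291 [(200, 9, -43, 61), (215, 1, -43, 48), (230, -10, -43, 30)]
299 [(200, 6, -43, 62), (215, -2, -43, 49), (230, -673, -394, -970)]
307 [(200, 17, -34, 82), (215, -6, -43, 49), (230, -712, -397, -969)]
315 [(200, 17, -32, 86), (215, -9, -43, 50), (230, -750, -399, -966)]
323 [(200, 17, -31, 88), (215, 17, -27, 89), (230, -792, -403, -968)]
w3 cam z-tcp 150.859117983835
235 [(245, -45, -79, -129), (262, -45, -62, -129), (375, -45, 53, -129)]
243 [(245, -53, -79, -128), (262, 11, -29, 21), (375, 11, 25, 21)]
251 [(245, 7, -37, 21), (262, 11, -27, 30), (375, 8, 25, 23)]
259 [(245,
[... 649 characters left out ...]
2, 11, -4, 12), (330, 11, 5, 12)]
243 [(296, 5, -13, 9), (312, 11, -4, 23), (330, 12, 5, 24)]
251 [(296, 7, -11, 24), (312, 11, -3, 33), (330, 11, 5, 32)]
259 [(296, 7, -11, 32), (312, 11, -3, 40), (330, 11, 4, 41)]
267 [(296, 7, -10, 40), (312, 11, -3, 47), (330, 11, 4, 47)]
275 [(296, 14, -9, 58), (312, 12, -3, 56), (330, 12, 4, 56)]
283 [(296, 13, -8, 62), (312, 12, -3, 62), (330, 12, 4, 61)]
291 [(296, 12, -8, 66), (312, 12, -3, 65), (330, 12, 3, 67)]
299 [(296, 17, -7, 79), (312, 9, -3, 66), (330, 11, 3, 70)]
307 [(296, 17, -7, 82), (312, 1, -3, 59), (330, 8, 3, 69)]
315 [(296, 17, -6, 85), (312, -2, -3, 59), (330, -2, 4, 60)]
323 [(296, 17, -6, 89), (312, -5, -3, 60), (330, -6, 4, 59)]
```

The jaws closed to zero. The depth image shows the shut fingertips about 12 mm above the reported TCP, not 25 mm below it as the text says. The 6 N contact on the knob top (z 58) agrees with that. I'll open and go about 37 mm deeper.

Request:
step_arm:
  deltas:
    - [[0,0,-0.003,0,0.6],[0,0,0,0,0.6],[0,0,0,0,0.6],[0,0,0,0,0.6],[-0.0025,-0.0015,0.005,0,0.6],[0,0,0.008,0,0.6],[0,0,0.008,0,0.6],[0,0,0,0,0.6],[0,0,0,0,0.6]]

```text
t: 5.35
tcp_pos: [376.0, -269.2, 26.5]
ee_rot: [-3.14, 0.0, 0.604]
wrist_force: [0.9, -0.3, -0.1]
finger_gap: 51.2
```

```bash
python3 - <<'E'
from h import *
save('wrist','w5')
s,X,Y=toolframe();print(s['tcp_pos'],np.degrees(s['ee_rot']),s['finger_gap'],s['wrist_force'])
E
```

```text
[ 376.36508046 -269.41516773   27.04844645] [-1.79957598e+02  7.26336303e-03  3.45775232e+01] 51.38951367823744 [-0.445205    0.1751733   0.29551317]
```

View pics/w5.png

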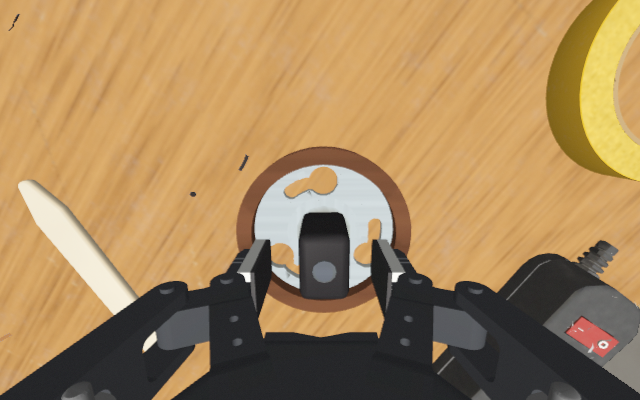

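Request:
step_arm:
  deltas:
    - [[0,0,0.006,0,0.6],[0,0,0.006,0,0.6],[0,0,0.005,0,0.6],[0,0,0,0,0.6],[0,0,0,0,0.6]]

```text
t: 5.82
tcp_pos: [376.3, -269.4, 10.0]
ee_rot: [-3.141, 0.0, 0.603]
wrist_force: [-0.6, 0.2, 0.0]
finger_gap: 51.1
```

Request:
step_arm:
  deltas:
    - [[0,0,0,0,0.3],[0,0,0,0,0],[0,0,0,0,0],[0,0,0,0,0],[0,0,0,0,0]]

```text
t: 6.23
tcp_pos: [376.8, -269.8, 10.8]
ee_rot: [3.141, -0.0, 0.603]
wrist_force: [-0.8, 0.2, 5.1]
finger_gap: 23.2
```

```bash
python3 - <<'E'
from h import *
save('wrist','w6')
s,X,Y=toolframe();print(s['tcp_pos'],np.degrees(s['ee_rot']),s['finger_gap'],s['wrist_force'])
E
```

```text
[ 376.78932774 -269.79896049   10.80815307] [ 1.79958183e+02 -1.07881867e-02  3.45700244e+01] 23.022727225960026 [-1.17391155  0.68040119  4.82341397]
```

View pics/w6.png

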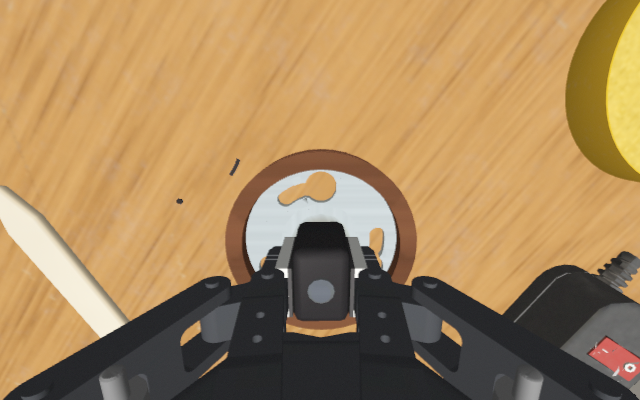

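```bash
python3 - <<'E'
from h import *
p,d,m=load('w6')
crop('w6',270,210,370,330,'c6',5)
y=np.radians(34.57);X=np.array([np.cos(y),np.sin(y)]);Y=np.array([np.sin(y),-np.cos(y)])
t=np.array([376.79,-269.8])
for u,v,z in [(321,291,60.5),(321,186,6)]:
    q=planez(m,u,v,z);print(q,(q[:2]-t)@X,(q[:2]-t)@Y)
E
```

```text
[ 378.39650713 -269.23972134   60.5       ] 1.6407611306161973 0.45020024658609303
[ 403.92436305 -251.82388073    6.        ] 32.54322355717556 0.594241290541972
```

View pics/c6.png

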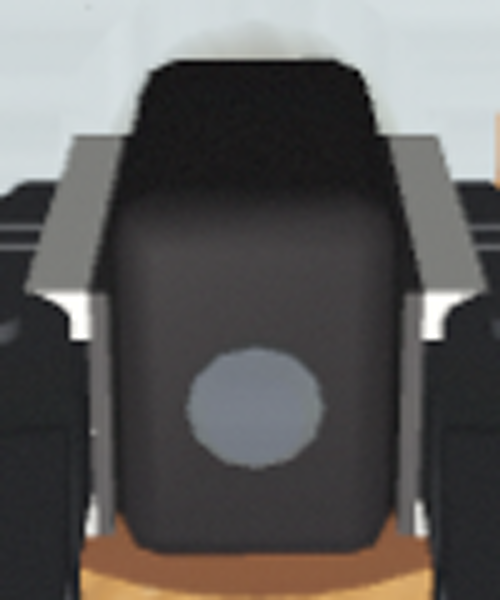

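Request:
step_arm:
  deltas:
    - [[0,0,-0.01,0,0],[0,0,-0.02,0,0],[0,0,-0.02,-6,0],[0,0,-0.02,-6,0],[0,0,-0.02,-6,0],[0,0,-0.02,-6,0],[0,0,-0.02,-6,0],[0,0,-0.02,-6,0],[0,0,-0.02,-6,0],[0,0,-0.01,-6,0],[0,0,0,-5.1,0],[0,0,0,0,0]]

```text
t: 7.28
tcp_pos: [376.4, -269.5, 191.2]
ee_rot: [3.141, 0.001, 1.534]
wrist_force: [0.1, 0.1, -2.9]
finger_gap: 23.4
```

Request:
step_arm:
  deltas:
    - [[0.0228,0.0134,0,0,0],[0.0228,0.0134,0,0,0],[0.0228,0.0134,0,0,0],[0.0228,0.0134,0,0,0],[0.0228,0.0134,0,0,0],[0.0228,0.0134,0,0,0],[0.0228,0.0134,0,0,0],[0.0228,0.0134,0,0,0],[0.0228,0.0134,0,0,0],[0.0228,0.0134,0,0,0],[0,0,0,0,0],[0,0,0,0,0]]

```text
t: 8.28
tcp_pos: [519.4, -45.6, 189.8]
ee_rot: [-3.14, -0.001, 1.531]
wrist_force: [-0.2, -0.8, -3.2]
finger_gap: 23.6
```

```bash
python3 - <<'E'
from h import *
save('wrist','w7');save('side','s7')
s,X,Y=toolframe();print(s['tcp_pos'],np.degrees(s['ee_rot']),s['finger_gap'],s['wrist_force'],s['wrist_torque'],s['joint_positions'])
crop('s7',200,60,400,260,'c7',3)
E
```

```text
[518.91189448 -47.9337411  189.8516076 ] [-1.79915451e+02  1.91770586e-02  8.75430438e+01] 23.293526482543307 [ 0.24051084 -0.87825184 -3.26035186] [-0.01816354  0.0381772   0.05166069] [ 0.59170433  0.17899701 -0.64687977  1.74521984  0.11328893  1.25638927
 -0.12566202]
```

View pics/w7.png

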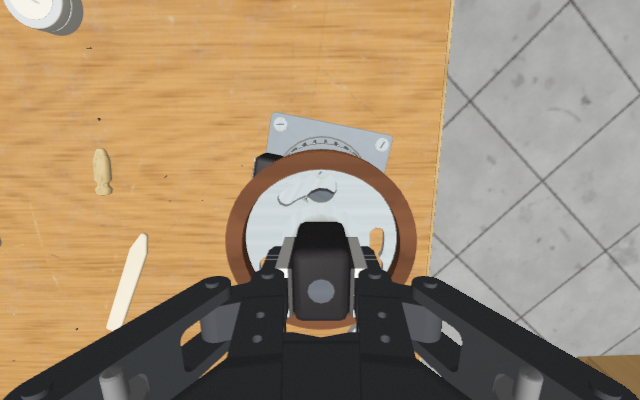

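View pics/c7.png

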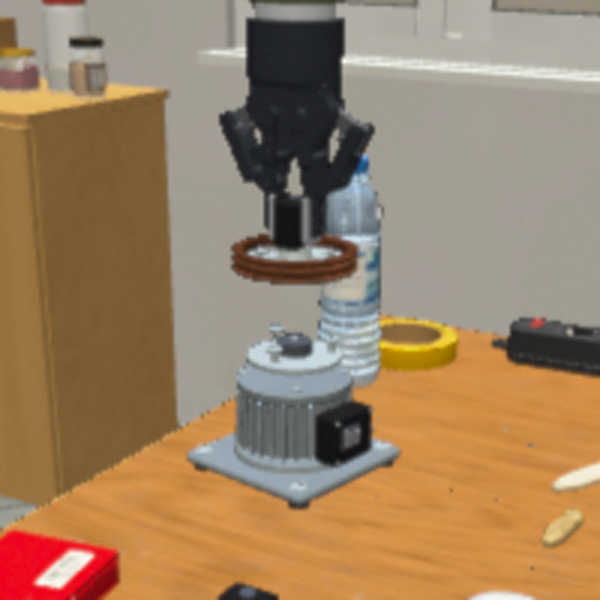

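Request:
step_arm:
  deltas:
    - [[0,0,0.012,0,0],[0,0,0.012,0,0],[0,0,0.012,0,0],[0,0,0.01,0,0],[0,0,0.006,0,0],[0,0,0,0,0],[0,0,0,0,0],[0,0,0,0,0],[0,0,0,0,0]]

```text
t: 9.13
tcp_pos: [520.1, -47.3, 139.0]
ee_rot: [3.14, 0.0, 1.53]
wrist_force: [0.3, 0.5, -3.5]
finger_gap: 23.2
```

```bash
python3 - <<'E'
from h import *
save('wrist','w8')
s,X,Y=toolframe();print(s['tcp_pos'],np.degrees(s['ee_rot']),s['finger_gap'],s['wrist_force'],s['wrist_torque'])
crop('w8',220,130,420,300,'c8',4)
E
```

```text
[520.05440001 -47.22162727 138.99343469] [1.79939308e+02 1.33852432e-02 8.76731296e+01] 22.87208892670053 [-0.19580276  0.49830854 -2.22358269] [ 0.01742317  0.04326832 -0.02277429]
```

View pics/c8.png

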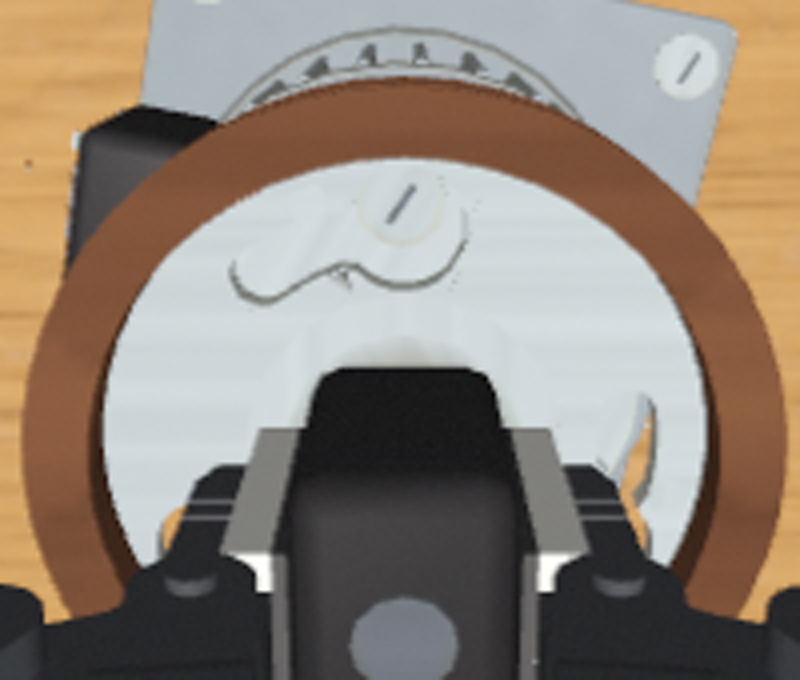

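```bash
python3 - <<'E'
from h import *
p,d,m=load('w8')
R=cv2.Rodrigues(m['rvec'])[0];T=m['tvec'].ravel()
f=lambda a,b,z: planez(m,220+(a+.5)/4-.5,130+(b+.5)/4-.5,z)
y=np.radians(87.67);X=np.array([np.cos(y),np.sin(y)]);Y=np.array([np.sin(y),-np.cos(y)]);t=np.array([520.05,-47.22])
def pr(n,q): print(n,q,(q[:2]-t)@X,(q[:2]-t)@Y)
pr('stud',f(402,204,119.5))
pr('hole near edge (top)',f(405,283,136.2)); pr('right',f(466,225,136.2))
pr('rim l',f(20,440,146)),pr('rim r',f(788,440,146)),pr('rim top',f(407,78,146))
pr('screw',f(404,640,189))
im=cv2.imread('pics/c8.png')
def proj(P): 
    c=R@P+T; return ((m['fx']*c[0]/c[2]+m['cx']-220+.5)*4-.5,(m['fy']*c[1]/c[2]+m['cy']-130+.5)*4-.5)
for off in (0,):
  for z,col in ((136.2,(0,0,255)),(131.2,(0,255,0))):
    c=t+1.0*X
    h=c+32*X
    pts=[proj(np.array([*(h+8.75*np.array([np.cos(a),np.sin(a)])),z])) for a in np.linspace(0,6.28,60)]
    cv2.polylines(im,[np.int32(np.round(pts))],True,col,1)
c=np.array([519.9,-47.14]); 
cv2.imwrite('pics/c8b.png',im[100:400])
E
```

```text
stud [521.35692923 -14.96790228 119.5       ] 32.278566301671724 -0.005359155146503477
hole near edge (top) [521.45854861 -22.70386317 136.2       ] 24.553132484094807 0.41068142463414087
right [530.03024315 -14.94269405 136.2       ] 32.65636695527833 8.6597592266388
rim l [469.44175408 -39.57477259 146.        ] 5.5814302690784015 -50.87722175470336
rim r [571.64991736 -43.85353292 146.        ] 5.461476619705027 51.420393282617574
rim top [522.86805637   5.87142616 146.        ] 53.16210054334151 0.6572965087880471
screw [520.35080967 -45.14929285 189.        ] 2.0812245915876533 0.2163764510885449
```

View pics/c8b.png

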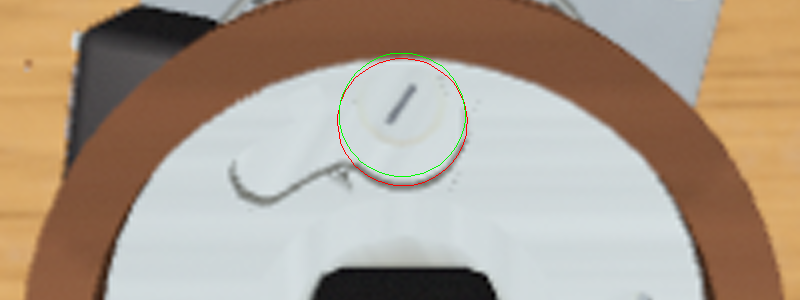

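Request:
step_arm:
  deltas:
    - [[-0.0007,0,0.004,0,0],[0,0,0.003,0,0],[0,0,0.002,0,0],[0,0,0.001,0,0],[0,0,0.001,0,0],[0,0,0.001,0,0],[0,0,0.001,0,0],[0,0,0,0,0]]

```text
t: 9.85
tcp_pos: [519.7, -47.7, 125.3]
ee_rot: [3.141, -0.0, 1.53]
wrist_force: [0.4, 0.3, -3.8]
finger_gap: 22.9
```

Request:
step_arm:
  deltas:
    - [[0,0,0.001,0,0],[0,0,0.001,0,0],[0,0,0.001,0,0],[0,0,0,0,0],[0,0,0,0,0]]

```text
t: 10.27
tcp_pos: [519.8, -47.8, 122.5]
ee_rot: [3.141, -0.0, 1.53]
wrist_force: [0.3, 2.0, -0.6]
finger_gap: 23.4
```

Request:
step_arm:
  deltas:
    - [[0,0,0.001,0,0],[0,0,0.001,0,0],[0,0,0.001,0,0],[0,0,0.001,0,0],[0,0,0,0,0],[0,0,0,0,0]]

```text
t: 10.77
tcp_pos: [519.8, -47.8, 118.5]
ee_rot: [3.141, -0.0, 1.53]
wrist_force: [-1.3, 3.1, 4.1]
finger_gap: 23.3
```

Request:
step_arm:
  deltas:
    - [[0,0,0.001,0,0],[0,0,0.001,0,0],[0,0,0.001,0,0],[0,0,0.001,0,0],[0,0,0,0,0],[0,0,0,0,0]]

```text
t: 11.27
tcp_pos: [519.8, -47.8, 114.7]
ee_rot: [3.141, 0.0, 1.53]
wrist_force: [-2.7, 3.4, 7.6]
finger_gap: 23.5
```

Request:
step_arm:
  deltas:
    - [[0.0004,-0.0003,0.0005,0,0],[0,0,0,0,0],[0,0,0,2,0],[0,0,0,2,0],[0,0,0,2,0],[0,0,0,2,0],[0,0,0,0,0],[0,0,0,0,0]]

```text
t: 11.93
tcp_pos: [519.8, -47.7, 114.5]
ee_rot: [3.14, 0.0, 1.39]
wrist_force: [-1.8, 1.7, 8.2]
finger_gap: 23.3
```

```bash
python3 - <<'E'
from h import *
s,X,Y=toolframe();print(s['tcp_pos'],np.degrees(s['ee_rot']),s['finger_gap'],s['wrist_force'],s['wrist_torque'])
E
```

```text
[519.80883244 -47.72140156 114.50414265] [1.79932573e+02 1.64025253e-02 7.96411415e+01] 23.347408937239827 [-1.84352862  1.70724     8.20218303] [ 0.46288116  0.54929938 -0.15190135]
```

Turned 8° with only small forces. Continuing.

Request:
step_arm:
  deltas:
    - [[0,0,0,2,0],[0,0,0,2,0],[0,0,0,2,0],[0,0,0,2,0],[0,0,0,2,0],[0,0,0,2,0],[0,0,0,0,0],[0,0,0,0,0]]

```text
t: 12.6
tcp_pos: [519.6, -47.3, 114.4]
ee_rot: [3.141, -0.0, 1.181]
wrist_force: [-3.3, 3.3, 8.6]
finger_gap: 23.1
```

```bash
python3 - <<'E'
from h import *
s,X,Y=toolframe();print(s['tcp_pos'],np.degrees(s['ee_rot']),s['finger_gap'],s['wrist_force'],s['wrist_torque'])
E
```

```text
[519.63571294 -47.27312164 114.44262811] [ 1.79961032e+02 -1.38603330e-02  6.76594216e+01] 23.095540117015176 [-3.28956364  3.33403016  8.55927758] [ 0.76557546  0.66545193 -0.15417237]
```

Request:
step_arm:
  deltas:
    - [[0.0002,-0.0004,0,2,0],[0,0,0,2,0],[0,0,0,2,0],[0,0,0,2,0],[0,0,0,2,0],[0,0,0,2,0],[0,0,0,0,0],[0,0,0,0,0]]

```text
t: 13.27
tcp_pos: [519.8, -47.4, 114.6]
ee_rot: [3.14, -0.001, 0.971]
wrist_force: [-0.5, 1.6, 7.5]
finger_gap: 23.3
```

```bash
python3 - <<'E'
from h import *
s,X,Y=toolframe();print(s['tcp_pos'],np.degrees(s['ee_rot']),s['finger_gap'],s['wrist_force'],s['wrist_torque'])
E
```

```text
[519.77071882 -47.39384094 114.61931772] [ 1.79903662e+02 -3.00544980e-02  5.56451071e+01] 23.266908751732462 [-0.47580766  1.63142216  7.49287083] [ 0.42958249  0.34571971 -0.13326242]
```

Request:
step_arm:
  deltas:
    - [[0,0,0,1.5,0],[0,0,0,1.5,0],[0,0,0,1,0],[0,0,0,1,0],[0,0,0,0.5,0],[0,0,0,0,0],[0,0,0,0,0]]

```text
t: 13.85
tcp_pos: [519.8, -47.6, 114.6]
ee_rot: [3.14, -0.001, 0.875]
wrist_force: [-0.8, 1.3, 7.5]
finger_gap: 23.3
```

```bash
python3 - <<'E'
from h import *
s,X,Y=toolframe();print(s['tcp_pos'],np.degrees(s['ee_rot']),s['finger_gap'],s['wrist_force'],s['wrist_torque'])
E
```

```text
[519.78309281 -47.57511333 114.62629615] [ 1.79895217e+02 -3.06577964e-02  5.01580964e+01] 23.291470103305468 [-0.81468217  1.33898589  7.51137771] [ 0.34388278  0.30171962 -0.04012565]
```

Request:
step_arm:
  deltas:
    - [[0,0,0,0.5,0],[0,0,0,0.5,0],[0,0,0,0.5,0],[0,0,0,0,0],[0,0,0,0,0]]

```text
t: 14.27
tcp_pos: [519.8, -47.6, 114.6]
ee_rot: [3.14, -0.001, 0.849]
wrist_force: [-1.2, 1.0, 8.1]
finger_gap: 23.0
```

```bash
python3 - <<'E'
from h import *
s,X,Y=toolframe();print(s['tcp_pos'],np.degrees(s['ee_rot']),s['finger_gap'],s['wrist_force'],s['wrist_torque'])
save('wrist','w9'); crop('w9',220,130,420,300,'c9',4)
E
```

```text
[519.76673935 -47.60728492 114.61933385] [ 1.79897261e+02 -3.05601045e-02  4.86568719e+01] 22.984150528587445 [-1.15823739  0.95612197  8.06098472] [0.29726713 0.30880509 0.02075283]
```

View pics/c9.png

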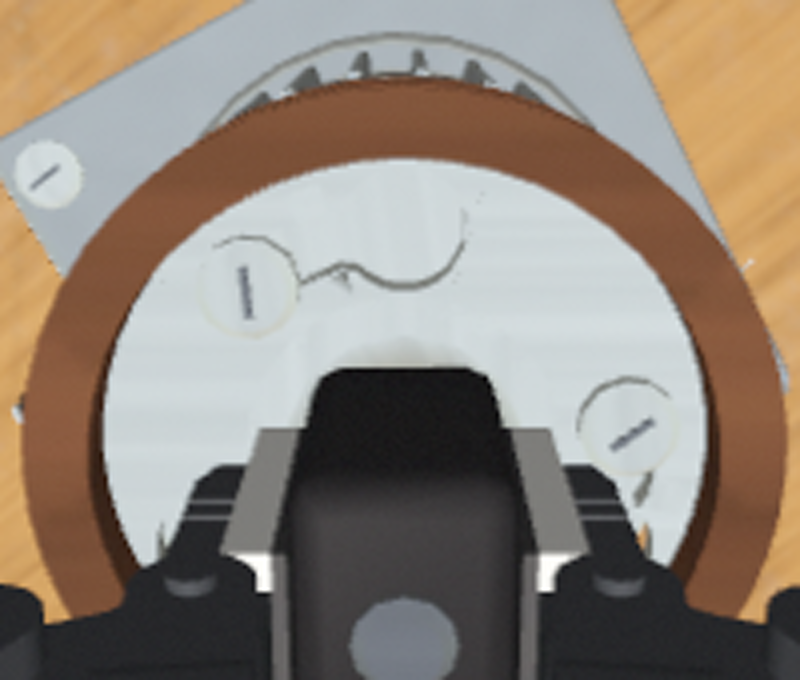

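Request:
step_arm:
  deltas:
    - [[0,0,0,0.5,0],[0,0,0,0.5,0],[0,0,0,0,0],[0,0,0,0,0]]

```text
t: 14.65
tcp_pos: [519.8, -47.5, 114.6]
ee_rot: [3.14, -0.001, 0.832]
wrist_force: [-0.1, 1.9, 8.1]
finger_gap: 22.8
```

```bash
python3 - <<'E'
from h import *
s,X,Y=toolframe();print(s['tcp_pos'],np.degrees(s['ee_rot']),s['finger_gap'],s['wrist_force'],s['wrist_torque'])
E
```

```text
[519.77557158 -47.45516554 114.63306958] [ 1.79895417e+02 -3.21405121e-02  4.76970515e+01] 22.79085866005387 [-0.09229302  1.90336106  8.13151635] [0.34574011 0.31351647 0.40593807]
```

Torque has risen to 0.41 Nm, so the wheel is at the stop. I'll ease the torque and let it rise.

Request:
step_arm:
  deltas:
    - [[0,0,0,-0.7,0],[0,0,-0.001,0,0],[0,0,-0.001,0,0],[0,0,-0.001,0,0],[0,0,-0.0005,0,0],[0,0,0,0,0],[0,0,0,0,0]]

```text
t: 15.23
tcp_pos: [519.7, -47.5, 117.8]
ee_rot: [3.14, -0.001, 0.844]
wrist_force: [1.2, 0.9, 5.2]
finger_gap: 22.9
```

```bash
python3 - <<'E'
from h import *
s,X,Y=toolframe();print(s['tcp_pos'],np.degrees(s['ee_rot']),s['finger_gap'],s['wrist_force'],s['wrist_torque'])
E
```

```text
[519.70828083 -47.47478876 117.77399097] [ 1.79915925e+02 -4.05922514e-02  4.83589179e+01] 22.924099127913752 [1.17032438 0.93192037 5.17365692] [ 0.15331217 -0.33074303  0.04036945]
```

Request:
step_arm:
  deltas:
    - [[0,0,-0.0005,0,0],[0,0,-0.0005,0,0],[0,0,0,0,0],[0,0,0,0,0]]

```text
t: 15.57
tcp_pos: [519.7, -47.5, 118.3]
ee_rot: [3.14, -0.001, 0.844]
wrist_force: [5.2, 0.3, 0.9]
finger_gap: 23.3
```

Request:
step_arm:
  deltas:
    - [[0,0,-0.0005,0,0],[0,0,-0.0005,0,0],[0,0,0,0,0],[0,0,0,0,0]]

```text
t: 15.9
tcp_pos: [519.6, -47.5, 118.4]
ee_rot: [3.141, -0.001, 0.844]
wrist_force: [9.9, 0.2, -9.5]
finger_gap: 23.2
```

Request:
step_arm:
  deltas:
    - [[0,0,0.0005,0,0],[0,0,0.0005,0,0],[0,0,0,0,0],[0,0,0,0,0.35],[0,0,0,0,0.6],[0,0,0,0,0.6],[0,0,0,0,0.6]]

```text
t: 16.48
tcp_pos: [518.5, -47.3, 118.0]
ee_rot: [-3.141, 0.001, 0.844]
wrist_force: [0.3, 0.2, -0.0]
finger_gap: 51.4
```

Request:
step_arm:
  deltas:
    - [[0,0,-0.005,0,0.6],[0,0,-0.01,0,0.6],[0,0,-0.015,0,0.6],[0,0,-0.02,0,0.6],[0,0,-0.02,0,0.6],[0,0,-0.02,0,0.6],[-0.01,0,-0.02,0,0.6],[-0.02,0,-0.02,0,0.6],[-0.02,0,-0.02,0,0.6],[0,0,0,0,0.6],[0,0,0,0,0.6]]

```text
t: 17.4
tcp_pos: [486.1, -85.3, 270.3]
ee_rot: [3.138, -0.001, 0.842]
wrist_force: [0.3, 0.1, -1.3]
finger_gap: 51.4
```

```bash
python3 - <<'E'
from h import *
save('wrist','w10');save('side','s10')
s,X,Y=toolframe();print(s['tcp_pos'],np.degrees(s['ee_rot']),s['finger_gap'],s['wrist_force'])
crop('w10',220,80,420,230,'c10',4);crop('s10',220,130,380,250,'c11',5)
E
```

```text
[485.86486883 -83.92511411 268.34908924] [-1.79997472e+02 -5.31645954e-03  4.84037436e+01] 51.35416675517197 [-0.76822781 -0.02661041 -0.42772444]
```

View pics/c10.png

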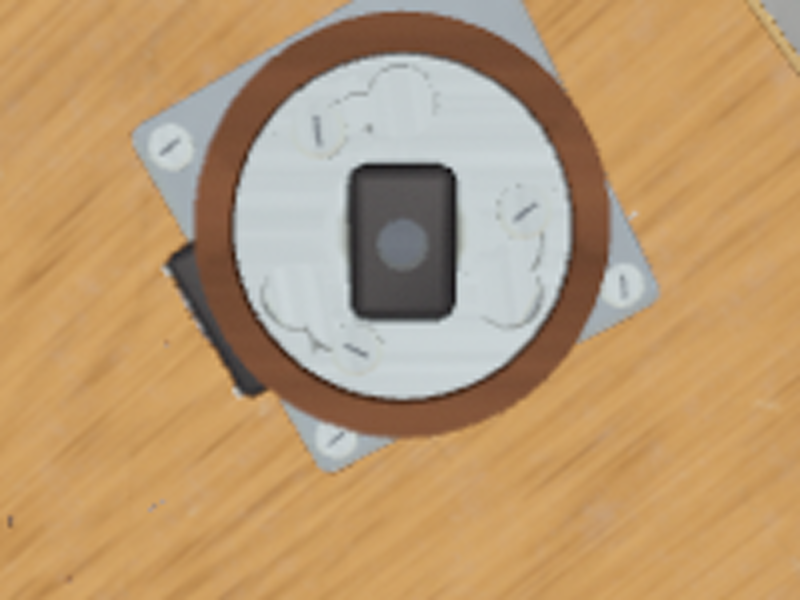

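View pics/c11.png

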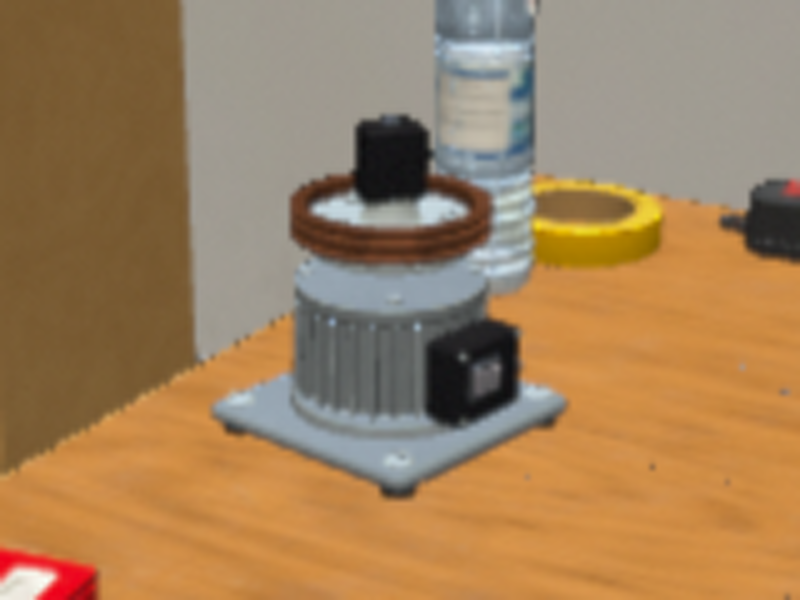

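```bash
python3 - <<'E'
from h import *
p,d,m=load('w10')
f=lambda a,b,z: planez(m,220+(a+.5)/4-.5,80+(b+.5)/4-.5,z)
S=[f(319,131,119.5),f(356,350,119.5),f(525,210,119.5)];c=np.mean(S,0);print(c)
for h in S: r=h-c;print(np.hypot(*r[:2]),np.degrees(np.arctan2(r[1],r[0]))%120)
H=[f(402,100,115.5),f(297,296,115.5),f(510,291,115.5)];c=np.mean(H,0);print(c)
for h in H: r=h-c;print(np.hypot(*r[:2]),np.degrees(np.arctan2(r[1],r[0]))%120)
B=lambda a,b: back(m,np.array(220+a//4),np.array(80+b//4),d[80+b//4,220+a//4])[2]
print('knob z',B(375,290),B(430,290),B(400,190),'plate',B(290,220),B(500,150),B(400,370),B(430,150),'rim',B(215,220),B(590,220),B(405,32),B(405,420))
E
```

```text
[519.99727331 -47.13862384 119.5       ]
31.505031441359723 87.50806271987018
31.917800059173636 87.27450408586904
31.825301543741514 88.03409582511784
[520.65505079 -47.54406553 115.5       ]
31.73680702070379 48.651721014715335
32.01656885522662 49.24226090673838
31.59266889812144 49.38769212252906
knob z 164.68988530160414 163.62945182330637 165.47287172646244 plate 113.44284025990049 114.70345228731888 114.51158883611112 114.67891570926675 rim 123.69979706698388 126.10381556264012 124.5005215040361 124.84493111667916
```

```bash
python3 - <<'E'
from h import *
print(env.finish_job(), env.read_state()['t'])
E
```

```text
the job is handed in; nothing more can be done
the job is handed in; nothing more can be done
```

The grooved wheel is fitted on the edge burnisher and locked under the three stud heads. I handed the job in at about 17.5 s. I lined the keyholes up with the studs, lowered the wheel and pressed it down against the spring. Then I turned it clockwise to the stop, let it spring up, released it and moved the arm clear.

**Forces:** The readings I took while pressing and turning stayed around 11 N. The felt wheel was not touched.

**Checks that passed:**
- **Stop:** the torque rose to 0.41 Nm at about 40° of turn. That is below the 0.5 Nm at which the spindle turns, and the stud angle was unchanged afterwards (87.6° against 87.7°).
- **Lock:** before letting go, a light upward pull of about 6 N net (12 N counting the offset from the wheel's weight) moved the wheel only 0.1 mm. It stopped at 118.4, where I had worked out 118.3 for the locked position.
- **Final pictures:** all three heads sit at the slot ends, about 38.5° from the entry holes, and the wheel looks level. Depth puts the plate and knob about 1 mm below the nominal locked height, which is within the camera's error.

**Checks that disagreed:**
- **Fingertip position:** with the jaws shut, the fingertips are about 12 mm behind the reported TCP, not 25 mm ahead as the text says. My first grasp therefore closed empty on top of the knob, with 6 N of contact and no harm. I corrected it by going about 37 mm deeper.
- **Sideways force:** the pull test also showed about 10 N sideways, which I put down to uneven contact at the heads. It was gone after release.

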